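# Draw the boom rod out of its tube and lay it in the rack

## Task

Draw the long steel rod all the way out of its horizontal storage tube (the fork in front of its mouth leaves room only for short pulls at first) and lay it to rest in both notches of the low rack, overhanging about equally at both ends. Keep the rod roughly level throughout, do not let it fall to the counter, and leave the slide box, objective and jar where they are.

Things in the scene. Friction and masses are not known exactly. Their poses are not given: they have to be found in the camera images.
- stand: Fixed rod stand carrying tube and fork on a steel base plate 90 mm wide, 10 mm thick, from y = -150 to +330 mm. Origin: on the counter straight below the tube's mouth (open end). The tube runs along the stand's +y; the rod is drawn along its -y; z up. Fingers around the rod cannot pass the fork: between mouth and fork are 120 mm clear, room for short pulls only.
- tube_mouth (a point): Centre of the blue tube's open end, 110 mm above the counter. Tube 320 mm long, 32 mm outside, 21 mm inside diameter, far end closed; its two aluminium clamps rise to 127 mm above the counter. The rod lies on the tube's floor, its axis 107.5 mm above the counter.
- fork (a point): Middle of the top of the aluminium fork in front of the mouth, 127.5 mm above the counter. The fork is 64 mm wide (x) and 20 mm thick, from y = -120 to -140 mm of the stand; its open-topped U notch is 24 mm wide with its floor 97.5 mm above the counter. The rod passes through the notch, over its floor.
- rod: Loose straight polished steel rod, 16 mm diameter, 340 mm long, 0.17 to 0.29 kg, uniform. Origin at its middle (balance point); its long axis is its own y. Its -y end sticks out of the tube by 50 to 65 mm at the start. It lies in the tube with 5 mm play, held only by friction.
- rod_tip (a point): Centre of the rod's -y end face, the end sticking out at the start.
- rod_tail (a point): Centre of the rod's +y end face, the end deep in the tube at the start.
- rack: Fixed low rack, origin on the counter under its middle: plate 70 x 260 x 8 mm (x, y, z) with two black blocks, 70 mm wide, 22 mm thick, 60 mm high, at y = -105 and +105 mm. Each has an open-topped U notch 28 mm wide at x = 0, floor 40 mm above the counter. A rod in both runs along the rack's y, its axis 48 mm above the counter, either end either way.
- slide_box: Bystander: grey slide box 50 x 85 x 28 mm, loose; origin at the centre of its underside.
- objective: Bystander: microscope objective standing on the counter, 28 mm diameter, 42 mm high, loose; origin at the centre of its underside.
- jar: Bystander: amber glass jar, 52 mm diameter, 70 mm high, loose; origin at the centre of its underside.

How it is judged:
By the outcome, as a careful person would: the job done as asked, in the order asked, and still so for the second after the job is handed in, with the robot touching nothing.
It also fails if it takes over 61 s, if anything falls off the work surface, if the arm or the gripper's body presses on something with over 40 N, if the wrist force passes 120 N, or if a joint passes its speed limit or range.

## Robot

A 6-joint arm with a two-finger parallel gripper is mounted at the origin on the work surface. World frame = base frame: x ahead of the robot, y to its left, z up, the work surface at z = 0. Lengths are in m, angles in rad, forces in N, time in s.
With the tool pointing down it reaches from about 0.35 to 0.725 m from the base axis. Payload 4.3 kg.
Tool frame: the origin (TCP) lies at the very end of the fingers, on their centre line; the grasp point (between the pads) lies r.grip_point_offset behind it (r.grip_point_offset is the distance from the TCP to the grasp point, in m); z points along the fingers, y is the line along which they close (so a half turn about z gives the same grasp; the last joint's range is limited). The gripper opens to 85 mm and grips with 20 to 120 N. Pads are 22 mm wide; open, the fingers measure 114 mm over their backs; the gripper's body (76 mm by 85 mm) begins 54 mm behind the grasp point. The pads swing forward as they close: fully open they stand 13 mm farther back than shut.
Start: joints at [1.008, 0.377, 0.081, 1.274, 0, 1.46], TCP at [0.252, 0.517, 0.231] pointing down, gripper open.
Joint ranges: [-2.72, 2.72], [-0.84, 1.66], [-1.02, 1.22], [-1.77, 2.12], [-1.37, 1.28], [-3.14, 3.14]. Speed limits (rad/s): [2.57, 2.57, 3.14, 3.14, 3.14, 3.14].

## Interface

Orientations are given as a unit quaternion [x, y, z, w].
In Python, from rig import sensors, imaging, r gives the robot as it stands.
- The arm moves only by the shell command python3 -m crank 'ROWS' [FORCE]. ROWS is JSON, a list that holds one entry, the list of rows, each a list of 7 numbers: the shift along the world's x, y, z as a fraction of full scale, then the turn, a rotation vector about the world's x, y, z as a fraction of full scale, then the finger opening in mm, from 0 to 85.4. A call has 1 to 5 rows; each row shifts and turns the commanded pose from where the row before left it; what a row does not reach is not made up. Full scale, the value 1, is 0.8 m for a shift and 8 degrees for a turn. A row lasts 1/10 s, in which the tool goes at most 50 mm and 8.59 degrees, less where a joint would pass 70% of its speed; a pose out of reach is approached as far as the arm can. A call with a number of a shift or a turn outside -1 to 1 is refused whole. A call with a gripper value outside its range is refused whole. The fingers move at their own pace and stop on an object; FORCE is the grip in N (left out, the last holds). Time passes only in rows, so rows that do not move let the fingers close. It gives the time, the measured TCP pose, the force, the opening and the grip force at its end, in the units of the state.
- sensors.get_state(): the state, without advancing time (a new reading comes with each control period).
- imaging.snapshot(name): name is "scene" or "top"; returns the picture (480x640x3 uint8, red, green, blue); there is no depth.
- imaging.camera_params(name): a dict with "mtx" (3x3 intrinsics, pixels), "k1" (the pictures are not rectified: a ray, as slopes to the right and down, at radius r is drawn at 1 + k1 r^2 times it, then the intrinsics apply), "world_from_camera" (4x4, takes a point from camera to world coordinates). Camera axes: x right, y up, looking along -z (the intrinsics and any distortion apply to the point x, -y, -z); pixel columns grow to the right and rows downward; lengths in m; the calibration is good to about 2 mm. A picture is of the moment at which its call begins. camera_params takes no time and is no camera call.
- r.sign_off(): hands the job in; it is judged then, once.
Trained networks look in the newest picture that a camera, given by its name, has taken for a name from the list of things; names that differ only in an ending like _2 or _b are one class to them, and where a whole thing is asked for, a point or a joint stands for the part that bears it (a point fixed in the world has none). Each returns a list of dicts, best first, with "conf" (0 to 1); they miss things now and then, are a little off and sometimes report something else, mostly with a low value. They report only what shows in the picture. A call takes as long as a camera call.
- imaging.spot_in(camera, target): "xyz" ([x, y, z] in m, in world coordinates, good to about 4 mm: the middle of the surface that is visible of it).
- imaging.outline_of(camera, target): "mask" (480x640 bool, what is visible of it).
- imaging.landmark_of(camera, target): "xyz" ([x, y, z] in m, in world coordinates, good to about 4 mm: a listed point, or the origin of a listed thing).
The state is a dict: "time_s": time; "qpos": joint angles; "joint_velocities": joint speeds; "effort": joint torques, N m; "tool_pos": TCP position; "tcp_rot": TCP orientation; "ft_force": force on the tool from outside, world axes, zero at the start; "ft_torque": the same for the moment, N m; "width": finger opening in m; "grasp_force": force on a finger pad.
Only numpy, scipy, OpenCV 4.12 (cv2) and the standard library are available. Lean on these libraries where they do the work, as an engineer would, in place of code of your own. Each camera call takes 0.05 s, during which the arm holds its last target. There are 200 camera calls.

## Working session

There is one attempt and no reset: what is moved stays moved. The work goes in short steps, Python scripts to look and compute and a shell command to move; the robot and the scene stay as the last step left them, time stands still between calls to the robot, and variables do not carry over. Pictures are saved under pics/ and viewed, at most 10 in all, crops included, and the job is handed in when it is done.

```bash
mkdir -p pics; ls; python3 - <<'E'
from rig import sensors, imaging, r
import cv2,numpy as np
for c in ("scene","top"):
    im=imaging.snapshot(c); cv2.imwrite(f"pics/{c}0.png",im[:,:,::-1])
    for t in ("stand","tube_mouth","fork","rod_tip","rack","slide_box","objective","jar"):
        d=imaging.landmark_of(c,t)
        print(c,t,[(np.round(k["xyz"],3).tolist(),round(k["conf"],2)) for k in d[:2]])
s=sensors.get_state();print(s["time_s"],s["tool_pos"],s["tcp_rot"],s["width"],r.grip_point_offset)
E
```

```text
pics
scene stand []
scene tube_mouth [([0.629, 0.182, 0.112], 0.56)]
scene fork [([0.648, 0.044, 0.125], 0.56)]
scene rod_tip [([0.638, 0.122, 0.105], 0.74), ([0.426, 0.035, -0.002], 0.74)]
scene rack [([0.523, -0.296, -0.0], 0.84)]
scene slide_box [([0.412, 0.168, -0.0], 0.8)]
scene objective [([0.43, 0.032, -0.001], 0.53)]
scene jar [([0.778, -0.017, -0.0], 0.6)]
top stand [([0.633, 0.177, 0.002], 0.84)]
top tube_mouth [([0.63, 0.179, 0.114], 0.59), ([0.64, 0.121, 0.11], 0.2)]
top fork [([0.654, 0.05, 0.127], 0.62)]
top rod_tip [([0.64, 0.123, 0.109], 0.51), ([0.632, 0.175, -0.001], 0.16)]
top rack [([0.521, -0.294, -0.003], 0.95)]
top slide_box [([0.407, 0.165, 0.0], 0.7)]
top objective [([0.429, 0.037, -0.0], 0.6)]
top jar [([0.78, -0.016, 0.002], 0.93)]
0.9 [0.25157666 0.51708831 0.23133237] [2.24485120e-01 9.74477515e-01 5.14991056e-05 1.41496207e-05] 0.08521048963895217 0.0187
```

View pics/top0.png

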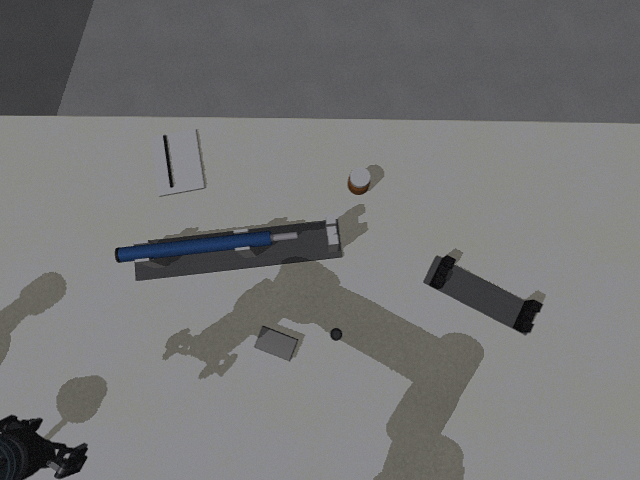

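View pics/scene0.png

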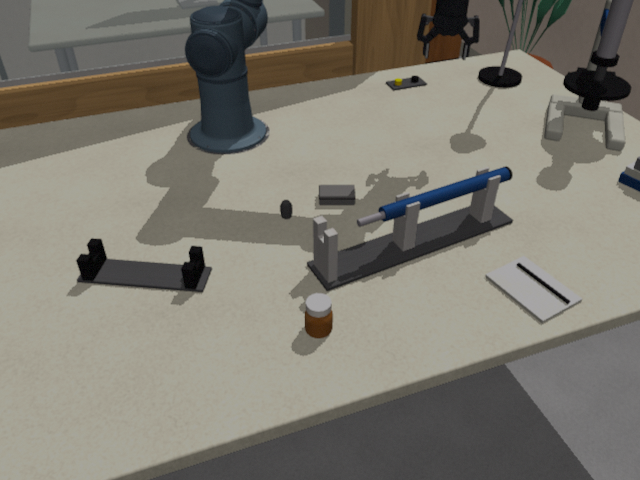

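The pictures match the networks: tube mouth at about (270,239) in top, rod tip (296,236), fork (334,234), and rack blocks (440,270) and (528,316). Next I'll get the axes precisely.

```bash
cat > h.py <<'E'
from rig import sensors, imaging, r
import cv2,numpy as np
def px2w(c,uv,z):
    p=imaging.camera_params(c); K=np.array(p["mtx"],float);T=np.array(p["world_from_camera"])
    # k1 only: exact match of the OpenCV radial model
    n=cv2.undistortPoints(np.array(uv,float).reshape(-1,1,2),K,np.array([p["k1"],0,0,0.]))[:,0]
    d=np.c_[n[:,0],-n[:,1],-np.ones(len(n))]@T[:3,:3].T; o=T[:3,3]
    return o+d*((z-o[2])/d[:,2])[:,None]
def w2px(c,X):
    p=imaging.camera_params(c);T=np.linalg.inv(np.array(p["world_from_camera"]))
    q=np.atleast_2d(X)@T[:3,:3].T+T[:3,3]; q=q*[1,-1,-1]
    return cv2.projectPoints(q,np.zeros(3),np.zeros(3),np.array(p["mtx"],float),np.array([p["k1"],0,0,0.]))[0][:,0]
def axis(P):
    m=P[:,:2].mean(0);u=np.linalg.svd(P[:,:2]-m,full_matrices=False)[2][0];u=u*(-np.sign(u[1]))
    t=(P[:,:2]-m)@u
    return m,u,np.degrees(np.arctan2(u[1],u[0])),t.min(),t.max()
E
python3 - <<'E'
from h import *
im=imaging.snapshot("top").astype(int)
b=(im[:,:,2]>im[:,:,0]+35); b[350:]=0
v,u=np.nonzero(b);P=px2w("top",np.c_[u,v],.115);m,d,a,lo,hi=axis(P)
print("tube",len(u),m,a,"ends",m+lo*d,m+hi*d)
for t,z in (("rack",.03),("rod",.11),("stand",.01)):
    o=imaging.outline_of("top",t)
    for k in o[:1]:
        v,u=np.nonzero(k["mask"]);P=px2w("top",np.c_[u,v],z);m,d,a,lo,hi=axis(P);print(t,k["conf"],len(u),m,a,m+lo*d,m+hi*d)
        if t=="rack":
            g=im.mean(2); s=k["mask"]&(g<35); n,L,st,ce=cv2.connectedComponentsWithStats(s.astype(np.uint8))
            for i in range(1,n):
                if st[i,4]>50: print("block",st[i,4],ce[i],px2w("top",[ce[i]],.045))
s=imaging.camera_params("top");print(np.array(s["world_from_camera"])[:3,3])
E
```

```text
tube 2020 [0.60680457 0.33916202] -82.80867128550025 ends [0.58667921 0.49866479] [0.62695681 0.17944621]
rack 0.92 3779 [ 0.51742162 -0.28989647] -116.59549029786193 [ 0.57635422 -0.17218766] [ 0.45820045 -0.40818167]
block 425 [441.87294118 272.15294118] [[ 0.565902   -0.19796627  0.045     ]]
block 531 [526.53295669 315.58945386] [[ 0.47247393 -0.38233981  0.045     ]]
stand 0.95 8291 [0.61527767 0.27798177] -82.78986922880657 [0.58079585 0.55054593] [0.64680055 0.02880683]
[0.45167538 0.05649237 1.14695909]
```

```bash
python3 -m crank '[[[0.043,-0.04,0,0,0,-0.646,60],[0.043,-0.04,0,0,0,-0.646,60],[0.043,-0.04,0,0,0,-0.646,60],[0.043,-0.04,0,0,0,-0.646,60],[0.043,-0.04,0,0,0,-0.646,60]]]' 60
python3 -m crank '[[[0.043,-0.04,0,0,0,-0.646,60],[0.043,-0.04,0,0,0,-0.646,60],[0.043,-0.04,0,0,0,-0.646,60],[0.043,-0.04,0,0,0,-0.646,60],[0.043,-0.04,0,0,0,-0.646,60]]]'
python3 -m crank '[[[0.043,-0.04,0,0,0,-0.646,60],[0,0,0,0,0,0,60],[0,0,0,0,0,0,60]]]'
python3 - <<'E'
from h import *
s=sensors.get_state();q=s["tcp_rot"];print(s["tool_pos"],q,2*np.degrees(np.arctan2(q[1],q[0]))-90)
d=np.array([.1254,-.9921,0]);M=np.array([.6285,.1798,0]);t=M+.018*d-s["tool_pos"];t[2]+=.090
print(t/.8)
im=imaging.snapshot("scene");cv2.imwrite("pics/a.png",cv2.resize(im[120:320,260:540],None,fx=2.8,fy=2.8)[:,:,::-1])
E
```

```text
time_s: 1.6
tool_pos: [0.4247, 0.3558, 0.2315]
tcp_rot: [0.438, 0.899, 0.0, 0.0]
ft_force: [0.5, 0.5, -0.1]
width: 0.0599
grasp_force: 0.0
time_s: 2.1
tool_pos: [0.5968, 0.1956, 0.2314]
tcp_rot: [0.628, 0.778, 0.0, 0.0]
ft_force: [0.5, -0.0, -0.0]
width: 0.06
grasp_force: 0.0
time_s: 2.4
tool_pos: [0.6304, 0.1641, 0.2307]
tcp_rot: [0.662, 0.75, -0.0, -0.0]
ft_force: [-0.1, 0.6, 0.1]
width: 0.0603
grasp_force: 0.0
[0.63043966 0.16411556 0.23065873] [ 6.61856103e-01  7.49630773e-01 -1.65632544e-04 -4.18915280e-04] 7.116822068283923
[ 0.00039693 -0.0027167  -0.17582341]
```

View pics/a.png

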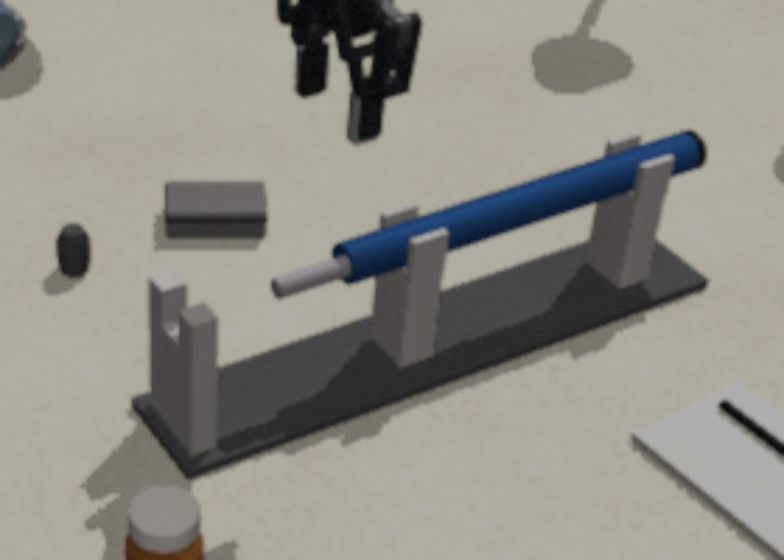

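The fingers are aligned straddling the rod, clear of the clamp (rod tip at crop pixel (278,288)). Descending and closing.

```bash
python3 -m crank '[[[0,-0.003,-0.058,0,0,0,60],[0,0,-0.058,0,0,0,60],[0,0,-0.058,0,0,0,60],[0,0,-0.002,0,0,0,60],[0,0,0,0,0,0,60]]]'
python3 -m crank '[[[0,0,0,0,0,0,0],[0,0,0,0,0,0,0],[0,0,0,0,0,0,0],[0,0,0,0,0,0,0],[0,0,0,0,0,0,0]]]' 60
python3 - <<'E'
from h import *
s=sensors.get_state();print(s["tool_pos"],s["ft_force"],s["ft_torque"],s["width"])
im=imaging.snapshot("scene");cv2.imwrite("pics/b.png",cv2.resize(im[120:320,260:540],None,fx=2.8,fy=2.8)[:,:,::-1])
E
```

```text
time_s: 2.95
tool_pos: [0.6283, 0.1637, 0.0907]
tcp_rot: [0.661, 0.751, -0.001, -0.001]
ft_force: [0.0, 0.1, 0.1]
width: 0.0601
grasp_force: 0.0
time_s: 3.45
tool_pos: [0.6324, 0.1631, 0.0933]
tcp_rot: [0.661, 0.75, 0.002, 0.002]
ft_force: [0.4, 0.4, 6.0]
width: 0.0138
grasp_force: 58.4
[0.63240317 0.1631284  0.09330007] [0.40435606 0.38641437 5.95393992] [ 0.18352881 -0.10321676 -0.03007924] 0.01384923508380135
```

View pics/b.png

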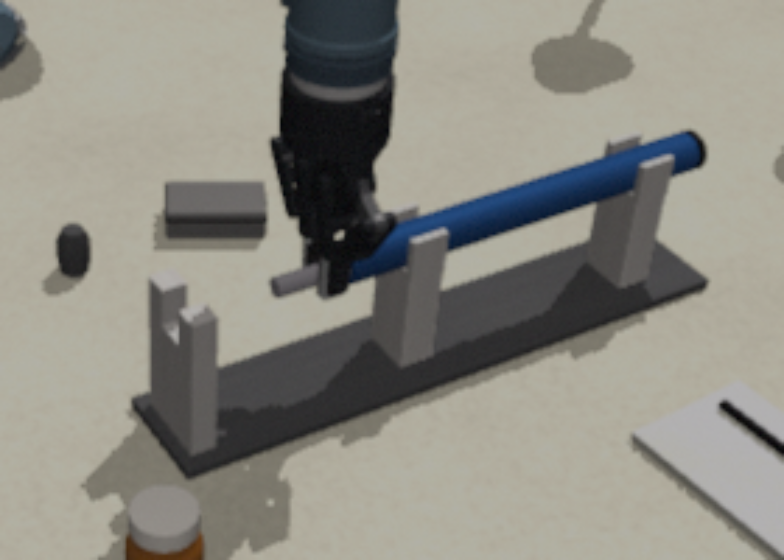

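```bash
python3 -m crank '[[[0,0,0.003,0,0,0,0],[0.0032,-0.0254,0.001,0,0,0,0],[0.0032,-0.0254,0,0,0,0,0],[0.0032,-0.0254,0,0,0,0,0],[0.0032,-0.0254,0,0,0,0,0]]]'
python3 -m crank '[[[0,0,0,0,0,0,0]]]'
cat > look.py <<'E'
from h import *
s=sensors.get_state();d=np.array([.1254,-.9921]);M=np.array([.6285,.1798])
p=s["tool_pos"];w=p[:2]-M
print("tool",np.round(p,4),"along",w@d,"side",w@[-d[1],d[0]],"F",s["ft_force"].round(1),"T",s["ft_torque"].round(2),"w",s["width"],s["time_s"])
for c in ("scene","top"):
    imaging.snapshot(c)
    for t in ("rod_tip","rod_tail","rod"):
        for k in imaging.landmark_of(c,t)[:2]:
            w=np.array(k["xyz"][:2])-M; print(c,t,np.round(k["xyz"],3),"along",round(w@d,4),"side",round(w@[-d[1],d[0]],4),round(k["conf"],2))
E
python3 look.py
```

```text
time_s: 4.0
tool_pos: [0.6412, 0.0812, 0.0944]
tcp_rot: [0.661, 0.75, 0.001, 0.0]
ft_force: [3.1, 1.6, 0.3]
width: 0.0138
grasp_force: 58.6
time_s: 4.1
tool_pos: [0.6412, 0.0787, 0.0942]
tcp_rot: [0.663, 0.749, -0.0, 0.001]
ft_force: [1.5, -2.0, -0.3]
width: 0.014
grasp_force: 58.6
tool [0.6412 0.0787 0.0942] along 0.10191865897968909 side -6.879833527792764e-05 F [ 1.5 -2.  -0.3] T [-0.25 -0.44 -0.19] w 0.01403920224781212 4.1
scene rod_tip [0.645 0.038 0.106] along 0.1433 side -0.0014 0.86
scene rod_tail [0.646 0.039 0.109] along 0.1416 side -0.0004 0.31
scene rod [0.622 0.209 0.107] along -0.0295 side -0.0032 0.62
```

```bash
python3 -m crank '[[[0,0,0,0,0,0,40],[0,0,0,0,0,0,40],[-0.0033,0.0264,0,0,0,0,40],[-0.0033,0.0264,0,0,0,0,40],[-0.0033,0.0264,0,0,0,0,40]]]'
python3 -m crank '[[[-0.0033,0.0264,0,0,0,0,40],[0,0,0,0,0,0,40],[0,0,0,0,0,0,0],[0,0,0,0,0,0,0],[0,0,0,0,0,0,0]]]'
python3 -m crank '[[[0,0,0,0,0,0,0]]]'
python3 look.py
```

```text
time_s: 5.0
tool_pos: [0.6309, 0.1456, 0.0931]
tcp_rot: [0.661, 0.75, -0.001, -0.001]
ft_force: [-0.2, -0.5, -0.5]
width: 0.04
grasp_force: 0.0
time_s: 5.5
tool_pos: [0.6328, 0.1685, 0.0947]
tcp_rot: [0.661, 0.751, 0.005, -0.0]
ft_force: [7.1, 8.7, -2.5]
width: 0.0275
grasp_force: 59.1
time_s: 5.6
tool_pos: [0.6327, 0.1685, 0.0947]
tcp_rot: [0.661, 0.751, 0.005, -0.0]
ft_force: [7.2, 8.5, -2.2]
width: 0.0276
grasp_force: 59.1
tool [0.6327 0.1685 0.0947] along 0.011747366608277653 side 0.0027807361482514513 F [ 7.2  8.5 -2.2] T [ 1.76 -1.26  0.01] w 0.027571846676659996 5.6
scene rod_tip [0.651 0.043 0.106] along 0.1387 side 0.0047 0.91
top rod_tip [0.652 0.039 0.107] along 0.1423 side 0.0052 0.74
top rod_tip [ 0.782 -0.017  0.003] along 0.2141 side 0.1272 0.73
```

It pinched the tube's mouth edge (width 27.5 mm). I'll reopen, move 12 mm outward and grip again.

```bash
python3 -m crank '[[[0,0,0,0,0,0,45],[0,0,0,0,0,0,45],[0,0,0,0,0,0,45],[0.0019,-0.0149,0,0,0,0,45],[0,0,0,0,0,0,45]]]'
python3 -m crank '[[[0,0,0,0,0,0,0],[0,0,0,0,0,0,0],[0,0,0,0,0,0,0],[0,0,0,0,0,0,0],[0,0,0,0,0,0,0]]]'
python3 look.py
```

```text
time_s: 6.5
tool_pos: [0.6311, 0.152, 0.0936]
tcp_rot: [0.662, 0.75, -0.001, 0.0]
ft_force: [0.6, 0.2, -0.2]
width: 0.0449
grasp_force: 0.0
time_s: 7.0
tool_pos: [0.6329, 0.154, 0.0945]
tcp_rot: [0.661, 0.75, 0.001, 0.001]
ft_force: [6.2, 0.0, -0.1]
width: 0.0141
grasp_force: 58.5
tool [0.6329 0.154  0.0945] along 0.02615977296130004 side 0.0010947880092082706 F [ 6.2  0.  -0.1] T [-0.14 -1.04 -0.12] w 0.014134872163000571 7.0
scene rod_tip [0.647 0.042 0.108] along 0.1394 side 0.0007 0.53
scene rod_tail [0.621 0.212 0.11 ] along -0.0329 side -0.0036 0.17
scene rod [0.623 0.213 0.108] along -0.0333 side -0.001 0.54
top rod_tip [0.647 0.039 0.109] along 0.1421 side 0.0008 0.69
top rod_tail [ 0.782 -0.019  0.002] along 0.2169 side 0.1273 0.28
```

```bash
python3 -m crank '[[[0.002,0,0,0,0,0,0],[0.003,-0.0233,0,0,0,0,0],[0.003,-0.0233,0,0,0,0,0],[0.003,-0.0233,0,0,0,0,0],[0.003,-0.0233,0,0,0,0,0]]]'
python3 -m crank '[[[0,0,0,0,0,0,0]]]'
python3 look.py
```

```text
time_s: 7.9
tool_pos: [0.6418, 0.0776, 0.0933]
tcp_rot: [0.661, 0.75, -0.0, -0.001]
ft_force: [0.9, 1.9, -0.6]
width: 0.0137
grasp_force: 58.6
time_s: 8.0
tool_pos: [0.6419, 0.0755, 0.0932]
tcp_rot: [0.663, 0.749, -0.001, -0.0]
ft_force: [1.1, 0.0, 0.3]
width: 0.0138
grasp_force: 58.6
tool [0.6419 0.0755 0.0932] along 0.10513478240299431 side 0.00020203477654257593 F [1.1 0.  0.3] T [-0.08 -0.19 -0.12] w 0.013825354704586608 8.0
scene rod_tip [ 0.657 -0.036  0.106] along 0.2174 side 0.0014 0.97
scene rod [0.634 0.133 0.112] along 0.0468 side -0.0004 0.8
top rod_tip [ 0.656 -0.034  0.107] along 0.2154 side 0.0001 0.68
```

```bash
python3 -m crank '[[[0,0,0,0,0,0,40],[0,0,0,0,0,0,40],[-0.0031,0.0247,0,0,0,0,40],[-0.0031,0.0247,0,0,0,0,40],[-0.0031,0.0247,0,0,0,0,40]]]'
python3 -m crank '[[[-0.0031,0.0247,0,0,0,0,40],[0,0,0,0,0,0,40],[0,0,0,0,0,0,40]]]'
python3 look.py
```

```text
time_s: 8.9
tool_pos: [0.6347, 0.1395, 0.0938]
tcp_rot: [0.661, 0.75, 0.0, -0.0]
ft_force: [-0.4, 0.2, -0.0]
width: 0.0397
grasp_force: 0.0
time_s: 9.2
tool_pos: [0.6323, 0.1587, 0.0937]
tcp_rot: [0.661, 0.751, -0.0, 0.0]
ft_force: [-1.1, -0.4, -0.1]
width: 0.0398
grasp_force: 0.0
tool [0.6323 0.1587 0.0937] along 0.02142231374143853 side 0.0011024636751950445 F [-1.1 -0.4 -0.1] T [-0.03 -0.05 -0.02] w 0.03975783876714802 9.2
scene rod_tip [ 0.656 -0.033  0.105] along 0.2144 side 0.0011 0.66
scene rod [0.635 0.137 0.108] along 0.043 side 0.0015 0.58
scene rod [0.65  0.044 0.127] along 0.1373 side 0.0042 0.41
top rod_tip [ 0.656 -0.033  0.105] along 0.2147 side 0.0009 0.8
top rod [0.637 0.137 0.107] along 0.0439 side 0.0029 0.85
```

```bash
python3 -m crank '[[[0,0,0,0,0,0,0],[0,0,0,0,0,0,0],[0,0,0,0,0,0,0],[0,0,0,0,0,0,0],[0,0,0,0,0,0,0]]]'
python3 -m crank '[[[0.0032,-0.025,0,0,0,0,0],[0.0032,-0.025,0,0,0,0,0],[0.0032,-0.025,0,0,0,0,0],[0.0032,-0.025,0,0,0,0,0],[0,0,0,0,0,0,0]]]'
python3 look.py
```

```text
time_s: 10.1
tool_pos: [0.6328, 0.1583, 0.094]
tcp_rot: [0.661, 0.75, 0.0, 0.0]
ft_force: [1.7, -0.3, 0.1]
width: 0.0138
grasp_force: 58.4
time_s: 10.6
tool_pos: [0.6423, 0.0761, 0.093]
tcp_rot: [0.662, 0.749, -0.001, -0.0]
ft_force: [-1.1, 0.1, -1.5]
width: 0.0139
grasp_force: 58.5
tool [0.6423 0.0761 0.093 ] along 0.10459426218940646 side 0.0006470668860973159 F [-1.1  0.1 -1.5] T [ 0.06  0.02 -0.02] w 0.013861451385701173 10.6
scene rod_tip [ 0.666 -0.114  0.1  ] along 0.2962 side -0.0 0.61
scene rod_tip [0.65  0.044 0.128] along 0.1371 side 0.0044 0.43
scene rod [0.642 0.055 0.11 ] along 0.126 side -0.0019 0.84
top rod_tip [ 0.668 -0.113  0.102] along 0.2951 side 0.0027 0.9
```

```bash
python3 -m crank '[[[0,0,0,0,0,0,45],[0,0,0,0,0,0,45],[0,0,0,0,0,0,45],[0,0,0.045,0,0,0,45],[0,0,0.045,0,0,0,45]]]'
python3 -m crank '[[[0.0045,-0.036,0,0,0,0,45],[0.0045,-0.036,0,0,0,0,45],[0,0,0,0,0,0,45],[0,0,0,0,0,0,45]]]'
python3 look.py
```

```text
time_s: 11.5
tool_pos: [0.6414, 0.0784, 0.1653]
tcp_rot: [0.661, 0.75, -0.001, -0.001]
ft_force: [1.5, -0.1, 0.7]
width: 0.045
grasp_force: 0.0
time_s: 11.9
tool_pos: [0.65, 0.0204, 0.1658]
tcp_rot: [0.662, 0.75, 0.0, -0.0]
ft_force: [0.5, -0.4, -0.0]
width: 0.0451
grasp_force: 0.0
tool [0.65   0.0204 0.1658] along 0.1608625524974673 side 0.0012957699851593456 F [ 0.5 -0.4 -0. ] T [-0.03  0.   -0.04] w 0.04513770337829816 11.9
scene rod [0.642 0.059 0.108] along 0.1218 side -0.0021 0.91
top rod_tip [ 0.667 -0.112  0.104] along 0.2948 side 0.0014 0.74
```

```bash
python3 -m crank '[[[0,-0.002,-0.045,0,0,0,45],[0,0,-0.046,0,0,0,45],[0,0,0,0,0,0,0],[0,0,0,0,0,0,0],[0,0,0,0,0,0,0]]]'
python3 -m crank '[[[0,0,0,0,0,0,0],[0,0,0,0,0,0,0],[0.0009,-0.007,0,0,0,0,0],[0.0009,-0.007,0,0,0,0,0],[0,0,0,0,0,0,0]]]'
python3 look.py
```

```text
time_s: 12.8
tool_pos: [0.6512, 0.0193, 0.0949]
tcp_rot: [0.661, 0.75, 0.001, 0.001]
ft_force: [0.5, -0.6, -1.3]
width: 0.014
grasp_force: 58.5
time_s: 13.3
tool_pos: [0.6516, 0.0069, 0.0931]
tcp_rot: [0.662, 0.75, -0.0, 0.0]
ft_force: [-0.6, -0.3, -1.6]
width: 0.0138
grasp_force: 58.5
tool [0.6516 0.0069 0.0931] along 0.174434246822574 side 0.0012294861965067227 F [-0.6 -0.3 -1.6] T [-0.04 -0.03  0.02] w 0.013761586253197955 13.3
scene rod_tip [ 0.667 -0.125  0.1  ] along 0.3076 side 0.0001 0.85
scene rod_tail [0.646 0.045 0.126] along 0.1357 side 0.0002 0.22
scene rod [0.644 0.045 0.11 ] along 0.1361 side -0.0016 0.59
top rod_tip [ 0.671 -0.125  0.105] along 0.3079 side 0.004 0.72
top rod [0.645 0.045 0.105] along 0.1361 side -0.0004 0.81
```

```bash
python3 -m crank '[[[0,0,0,0,0,0,35],[0,0,0,0,0,0,35],[0,0,0,0,0,0,35],[-0.0018,0.0145,0,0,0,0,35],[0,0,0,0,0,0,35]]]'
python3 -m crank '[[[0,0,0,0,0,0,0],[0,0,0,0,0,0,0],[0,0,0,0,0,0,0],[0,0,0,0,0,0,0],[0,0,0,0,0,0,0]]]' 115
python3 look.py
```

```text
time_s: 14.2
tool_pos: [0.6495, 0.0213, 0.0929]
tcp_rot: [0.661, 0.751, 0.0, -0.0]
ft_force: [0.1, -0.2, -0.6]
width: 0.0347
grasp_force: 0.0
time_s: 14.7
tool_pos: [0.6499, 0.0199, 0.0931]
tcp_rot: [0.661, 0.75, 0.0, -0.0]
ft_force: [-2.7, 1.6, 2.5]
width: 0.0121
grasp_force: 112.5
tool [0.6499 0.0199 0.0931] along 0.1613342011390024 side 0.0012260666855840913 F [-2.7  1.6  2.5] T [0.43 0.18 0.07] w 0.012067090191582676 14.7
scene rod_tip [ 0.671 -0.124  0.101] along 0.3066 side 0.004 0.57
scene rod [0.646 0.049 0.107] along 0.1323 side 0.0004 0.88
top rod_tip [ 0.668 -0.125  0.104] along 0.3078 side 0.0014 0.55
top rod [ 0.408  0.167 -0.   ] along -0.0149 side -0.2205 0.47
```

```bash
python3 -m crank '[[[0,0,0.003,0,0,0,0],[0.0024,-0.0186,0,0,0,0,0],[0.0024,-0.0186,0,0,0,0,0],[0.0024,-0.0186,0,0,0,0,0],[0.0024,-0.0186,0,0,0,0,0]]]'
python3 -m crank '[[[0,0,0,0,0,0,0],[0,0,0,0,0,0,0]]]'
python3 look.py; python3 -c "
from h import *
im=imaging.snapshot('scene');cv2.imwrite('pics/c.png',cv2.resize(im[120:320,180:460],None,fx=2.8,fy=2.8)[:,:,::-1])"
```

```text
time_s: 15.6
tool_pos: [0.6575, -0.0421, 0.0949]
tcp_rot: [0.662, 0.75, -0.0, -0.0]
ft_force: [0.1, -0.9, -1.6]
width: 0.0122
grasp_force: 112.4
time_s: 15.8
tool_pos: [0.6575, -0.0406, 0.0952]
tcp_rot: [0.662, 0.75, 0.0, -0.0]
ft_force: [0.0, -0.2, -1.4]
width: 0.0118
grasp_force: 112.5
tool [ 0.6575 -0.0406  0.0952] along 0.22232099541552938 side 0.0011514321911743812 F [ 0.  -0.2 -1.4] T [-0.06 -0.01  0.02] w 0.011750952882243652 15.8
scene rod_tip [ 0.675 -0.181  0.102] along 0.3634 side 0.0012 0.86
scene rod_tip [0.633 0.15  0.109] along 0.0297 side 0.0006 0.63
scene rod_tail [0.633 0.149 0.113] along 0.0311 side 0.001 0.74
scene rod_tail [ 0.779 -0.013 -0.005] along 0.2104 side 0.1252 0.55
scene rod [ 0.652 -0.014  0.109] along 0.1953 side -0.0011 0.79
top rod_tip [ 0.676 -0.182  0.105] along 0.3648 side 0.0017 0.91
top rod_tail [0.634 0.155 0.109] along 0.0255 side 0.0026 0.87
top rod_tail [0.632 0.175 0.002] along 0.0051 side 0.0025 0.62
top rod [ 0.657 -0.012  0.106] along 0.1937 side 0.0045 0.97
```

View pics/c.png

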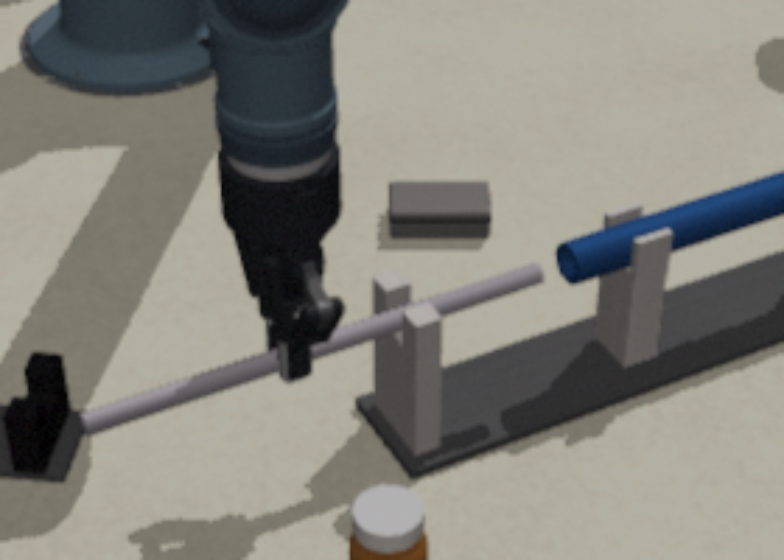

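The rod is out and level: its tail at crop (540,272) is clear of the mouth at (570,262), and the balance point is about 26 mm behind the hand. Lifting and carrying it towards the rack.

```bash
python3 -m crank '[[[0,0,0.015,0,0,0,0],[0,0,0.025,0,0,0,0],[0,0,0.025,0,0,0,0],[0,0,0.02,0,0,0,0],[-0.0186,-0.0345,0,0,0,-0.424,0]]]'
python3 -m crank '[[[-0.0186,-0.0345,0,0,0,-0.424,0],[-0.0186,-0.0345,0,0,0,-0.424,0],[-0.0186,-0.0345,0,0,0,-0.424,0],[-0.0186,-0.0345,0,0,0,-0.424,0],[-0.0186,-0.0345,0,0,0,-0.424,0]]]'
python3 -m crank '[[[-0.0186,-0.0345,0,0,0,-0.424,0],[-0.0186,-0.0345,0,0,0,-0.424,0],[-0.0186,-0.0345,0,0,0,-0.424,0],[-0.0186,-0.0345,0,0,0,-0.424,0],[0,0,0,0,0,0,0]]]'
python3 -m crank '[[[0,0,0,0,0,0,0],[0,0,0,0,0,0,0]]]'
cat > look2.py <<'E'
from h import *
s=sensors.get_state();q=s["tcp_rot"]
print("tool",s["tool_pos"].round(4),"yaw",2*np.degrees(np.arctan2(q[1],q[0]))-90,"F",s["ft_force"].round(1),s["ft_torque"].round(2),s["width"],s["time_s"])
for c in ("scene","top"):
    imaging.snapshot(c)
    for t in ("rod_tip","rod_tail","rod","rack"):
        for k in imaging.landmark_of(c,t)[:1]: print(c,t,np.round(k["xyz"],3),round(k["conf"],2))
E
python3 look2.py; python3 -c "
from h import *
im=imaging.snapshot('top');cv2.imwrite('pics/d.png',cv2.resize(im[180:380,330:610],None,fx=2.8,fy=2.8)[:,:,::-1])"
```

```text
time_s: 16.75
tool_pos: [0.6461, -0.0653, 0.1675]
tcp_rot: [0.682, 0.731, 0.003, 0.003]
ft_force: [0.3, -2.7, -2.5]
width: 0.0126
grasp_force: 112.7
time_s: 17.25
tool_pos: [0.5679, -0.2066, 0.1646]
tcp_rot: [0.784, 0.621, 0.0, 0.001]
ft_force: [0.1, 0.2, -1.9]
width: 0.012
grasp_force: 112.7
time_s: 17.75
tool_pos: [0.5074, -0.3195, 0.1645]
tcp_rot: [0.853, 0.522, -0.0, 0.001]
ft_force: [0.7, 0.3, -2.3]
width: 0.0123
grasp_force: 112.7
time_s: 17.95
tool_pos: [0.5093, -0.3152, 0.1639]
tcp_rot: [0.851, 0.525, 0.0, 0.0]
ft_force: [-0.3, 0.5, -1.8]
width: 0.0122
grasp_force: 112.7
tool [ 0.5093 -0.3152  0.1639] yaw -26.646046412549303 F [-0.3  0.5 -1.8] [-0.08  0.02  0.01] 0.012241256593197108 17.95
scene rod_tip [ 0.442 -0.445  0.173] 0.7
scene rod_tail [ 0.594 -0.146  0.178] 0.55
scene rod [ 0.517 -0.29   0.176] 0.56
scene rack [ 0.52  -0.295  0.001] 0.66
top rod_tip [ 0.444 -0.444  0.173] 0.93
top rod_tail [ 0.597 -0.14   0.176] 0.86
top rod [ 0.522 -0.293  0.18 ] 0.69
top rack [ 0.522 -0.295 -0.005] 0.59
```

View pics/d.png

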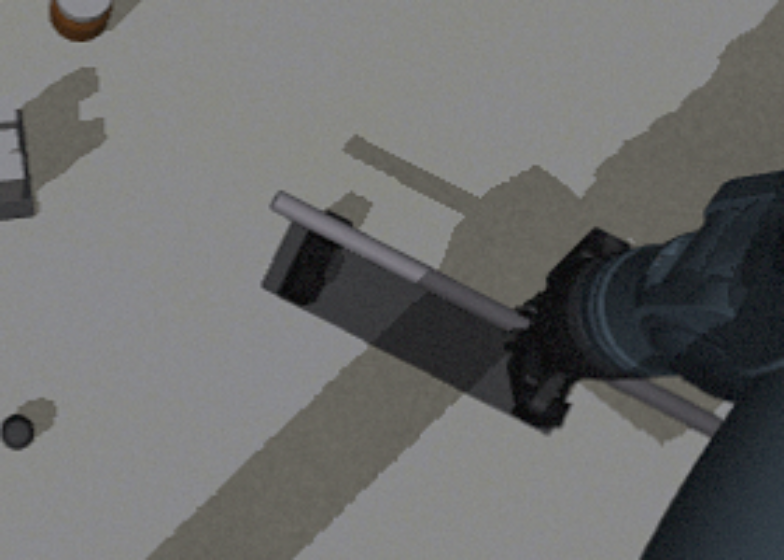

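Top view: the rod lies over the rack and parallel to it, running from crop (280,200) to (720,430). Its middle is within about 2 mm of the rack's. Lowering.

```bash
python3 -m crank '[[[0.001,0,-0.025,0,0,0,0],[0,0,-0.025,0,0,0,0],[0,0,-0.025,0,0,0,0],[0,0,-0.025,0,0,0,0],[0,0,-0.012,0,0,0,0]]]'
python3 -m crank '[[[0,0,0,0,0,0,0],[0,0,0,0,0,0,0]]]'
python3 look2.py; python3 -c "
from h import *
im=imaging.snapshot('scene');cv2.imwrite('pics/e.png',cv2.resize(im[190:350,30:254],None,fx=3.5,fy=3.5)[:,:,::-1])"
```

```text
time_s: 19.0
tool_pos: [0.5085, -0.3151, 0.0718]
tcp_rot: [0.851, 0.525, -0.001, -0.001]
ft_force: [-0.9, -1.0, -1.5]
width: 0.0118
grasp_force: 112.7
time_s: 19.2
tool_pos: [0.5099, -0.3161, 0.0743]
tcp_rot: [0.851, 0.525, 0.0, 0.0]
ft_force: [0.3, -0.6, -2.0]
width: 0.0119
grasp_force: 112.7
tool [ 0.5099 -0.3161  0.0743] yaw -26.71199197983249 F [ 0.3 -0.6 -2. ] [-0.05 -0.03  0.01] 0.011871448257745871 19.2
scene rod_tip [ 0.444 -0.442  0.084] 0.79
scene rod_tail [ 0.598 -0.144  0.087] 0.87
scene rod [ 0.518 -0.291  0.086] 0.91
scene rack [ 0.521 -0.297 -0.001] 0.96
top rod_tip [ 0.445 -0.445  0.086] 0.6
top rod_tail [ 0.599 -0.141  0.089] 0.82
top rod [ 0.522 -0.295  0.086] 0.82
top rack [ 0.521 -0.298 -0.002] 0.71
```

View pics/e.png

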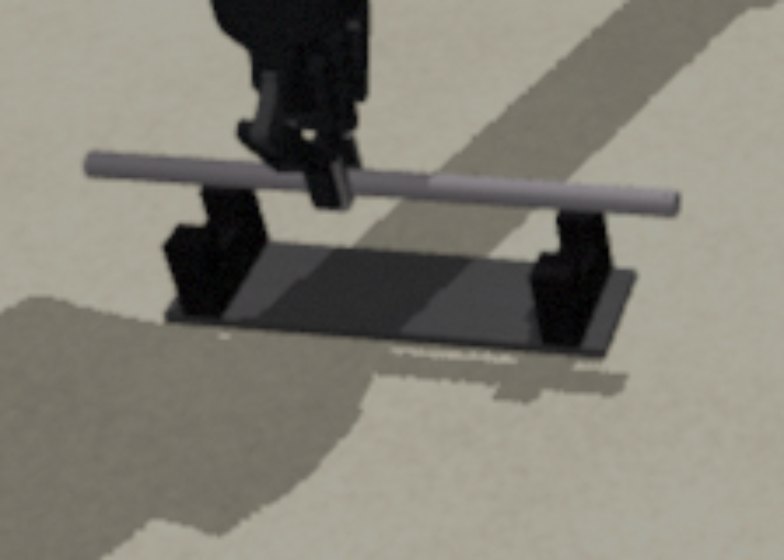

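The rod hangs above both notches, level, from (95,165) to (680,203). Lowering it the rest of the way gently.

```bash
python3 -m crank '[[[-0.0017,-0.0033,-0.016,0,0,0,0],[0,0,-0.016,0,0,0,0],[0,0,-0.01,0,0,0,0],[0,0,0,0,0,0,0],[0,0,0,0,0,0,0]]]'
python3 -m crank '[[[0,0,-0.002,0,0,0,0],[0,0,-0.001,0,0,0,0],[0,0,0,0,0,0,0]]]'
python3 look2.py
```

```text
time_s: 20.25
tool_pos: [0.5078, -0.3182, 0.0395]
tcp_rot: [0.851, 0.525, -0.0, -0.001]
ft_force: [-0.7, -0.0, -1.3]
width: 0.012
grasp_force: 112.7
time_s: 20.55
tool_pos: [0.5084, -0.3186, 0.038]
tcp_rot: [0.851, 0.525, 0.0, 0.0]
ft_force: [0.5, -0.5, -1.4]
width: 0.0124
grasp_force: 112.7
tool [ 0.5084 -0.3186  0.038 ] yaw -26.710000162264414 F [ 0.5 -0.5 -1.4] [-0.07  0.06 -0.04] 0.012449773773520446 20.55
scene rod_tip [ 0.445 -0.446  0.05 ] 0.96
scene rod_tail [ 0.595 -0.148  0.051] 0.71
scene rod [ 0.516 -0.294  0.052] 0.97
scene rack [ 0.522 -0.298  0.   ] 0.95
top rod_tip [ 0.443 -0.447  0.048] 0.93
top rod_tail [ 0.598 -0.145  0.052] 0.79
top rod [ 0.52  -0.295  0.049] 0.74
top rack [ 0.519 -0.298 -0.002] 0.87
```

```bash
python3 -m crank '[[[0,0,-0.002,0,0,0,0],[0,0,0,0,0,0,0],[0,0,0,0,0,0,0]]]'; python3 -m crank '[[[0,0,-0.001,0,0,0,0],[0,0,0,0,0,0,0],[0,0,0,0,0,0,0]]]'
```

```text
time_s: 21.35
tool_pos: [0.5084, -0.3186, 0.0363]
tcp_rot: [0.851, 0.525, 0.0, 0.0]
ft_force: [0.6, -0.3, 0.7]
width: 0.0124
grasp_force: 112.9
time_s: 21.65
tool_pos: [0.5084, -0.3186, 0.0362]
tcp_rot: [0.851, 0.525, 0.0, 0.0]
ft_force: [-1.0, 1.1, 4.4]
width: 0.0121
grasp_force: 113.2
```

Contact: the rack now carries the rod. Releasing gradually, then backing off upward.

```bash
python3 -m crank '[[[0,0,0.001,0,0,0,16],[0,0,0,0,0,0,19],[0,0,0,0,0,0,24],[0,0,0,0,0,0,35],[0,0,0,0,0,0,45]]]' 20
python3 -m crank '[[[0,0,0,0,0,0,45],[0,0,0.03,0,0,0,45],[0,0,0.05,0,0,0,45],[0,0,0.05,0,0,0,45],[0,0,0.05,0,0,0,45]]]'
python3 -m crank '[[[0,0.03,0,0,0,0,45],[0,0.05,0,0,0,0,45],[0,0.05,0,0,0,0,45],[0,0.05,0,0,0,0,45],[0,0.05,0,0,0,0,45]]]'
python3 look2.py; python3 -c "
from h import *
im=imaging.snapshot('scene');cv2.imwrite('pics/f.png',im[:,:,::-1])"
```

```text
time_s: 22.15
tool_pos: [0.5082, -0.3185, 0.036]
tcp_rot: [0.851, 0.525, 0.0, -0.0]
ft_force: [-0.1, 0.5, -0.2]
width: 0.0446
grasp_force: 0.0
time_s: 22.65
tool_pos: [0.5079, -0.3183, 0.1815]
tcp_rot: [0.851, 0.525, -0.0, -0.0]
ft_force: [1.4, -0.4, 0.5]
width: 0.0452
grasp_force: 0.0
time_s: 23.15
tool_pos: [0.508, -0.133, 0.1802]
tcp_rot: [0.851, 0.524, 0.0, 0.0]
ft_force: [0.8, -0.6, 0.3]
width: 0.045
grasp_force: 0.0
tool [ 0.508  -0.133   0.1802] yaw -26.735303503869723 F [ 0.8 -0.6  0.3] [-0.01 -0.05 -0.03] 0.04500932504258908 23.15
scene rod_tip [ 0.443 -0.45   0.044] 0.92
scene rod_tail [ 0.594 -0.148  0.049] 0.8
scene rod [ 0.519 -0.293  0.048] 0.69
scene rack [ 0.521 -0.296  0.   ] 0.84
top rod_tail [ 0.596 -0.147  0.047] 0.68
```

View pics/f.png

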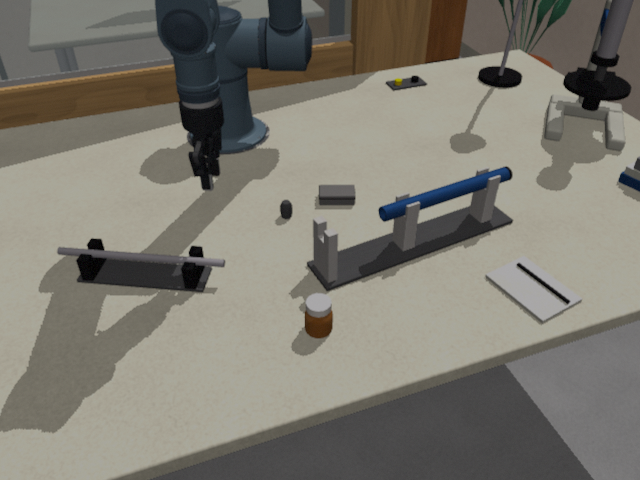

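The rod rests in both notches, from (62,252) to (222,262). Its axis is at 47–48 mm and its middle is within about 3 mm of the rack's. The slide box (337,194), objective (286,209) and jar (318,315) are where they were, and the gripper is clear of everything.

```bash
python3 -m crank '[[[0,0,0,0,0,0,45],[0,0,0,0,0,0,45],[0,0,0,0,0,0,45]]]' >/dev/null; python3 -c "
from rig import r
print(r.sign_off())"
```

```text
the job is handed in; nothing more can be done
None
```

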